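# Hold a hardness gauge square on a pressed pellet

## Robot

A 6-joint arm with a two-finger parallel gripper is mounted at the origin on a cart in front of the work surface, level with it; the furniture and walls round the work are solid. World frame = base frame: x ahead of the robot, y to its left, z up, the work surface at z = 0. Lengths are in m, angles in rad, forces in N, time in s.
With the tool pointing down it reaches from about 0.35 to 0.975 m from the base axis. Payload 4.9 kg.
Tool frame: the origin (TCP) lies on the front face of the gripper's body, between the roots of the fingers; the fingertips stand ctrl.finger_overhang ahead of it and the grasp point (between the pads) lies 54 mm ahead of it (ctrl.finger_overhang is the distance from the TCP to the fingertips, in m); z points along the fingers, y is the line along which they close (so a half turn about z gives the same grasp; the last joint's range is limited). The gripper opens to 85 mm and grips with 20 to 120 N. Pads are 22 mm wide; open, the fingers measure 114 mm over their backs; the gripper's body (76 mm by 85 mm) begins 54 mm behind the grasp point. The pads swing forward as they close: fully open they stand 13 mm farther back than shut.
Start: joints at [1.028, 0.053, 1.613, -0, 1.476, -0.119], TCP at [0.257, 0.57, 0.304] pointing down, gripper open.
Joint ranges: [-3.01, 3.01], [-1.01, 2.22], [0.06, 2.58], [-1.02, 4.17], [0.09, 2.62], [-3.14, 3.14]. Speed limits (rad/s): [2.57, 2.57, 3.14, 3.14, 3.14, 3.14].

## Interface

Orientations are given as a rotation vector (axis times angle).
In Python, from station import ctrl, vision gives the robot as it stands. The module is installed in compiled form; this text tells all that it offers.
- The arm moves only by the tool drive_tool, never from a script. Its argument "rows" is a list of rows, each a list of 2 entries, a list of its own where there are three numbers: the shift along the tool's x, y, z in m, then the turn about the tool's z in rad. A call has 1 to 10 rows; each row shifts and turns the commanded pose from where the row before left it, along the tool's axes as they then stand; what a row does not reach is not made up. A row lasts 1/10 s, in which the tool goes at most 50 mm and 8.59 degrees, less where a joint would pass 70% of its speed; a pose out of reach is approached as far as the arm can. A call with a gripper value outside its range is refused whole. "jaw" is the closure, from 0 (fully open) to 1 (shut), set as the call begins (left out, the last holds). The fingers move at their own pace and stop on an object; "grip_force" is the grip in N (left out, the last holds). Time passes only in rows, so rows that do not move let the fingers close. It gives the time, the measured TCP pose, the force, the opening and the grip force at its end, in the units of the state.
- ctrl.get_obs(): the state, without advancing time (a new reading comes with each control period).
- vision.get_image(name): name is "scene" or "top" or "wrist"; returns a dict with "image" (420x560x3 uint8, blue, green, red), "vertical_fov" (degrees; the focal length in pixels is half the picture's height over the tangent of half this angle, whatever the lens; pixels are square), "cx", "cy" (the principal point, pixels), "dist_coeffs" ([k1, k2, p1, p2, k3] as OpenCV has them; the pictures are not rectified), "R" (3x3) and "t" (3): a world point X has camera coordinates R X + t. Camera axes: x right, y down, z forward; pixel columns grow to the right and rows downward; lengths in m; the calibration is good to about 2 mm. A picture is of the moment at which its call begins. There is no depth.
- ctrl.finish_job(): hands the job in; it is judged then, once.
The state is a dict: "t": time; "q": joint angles; "dq": joint speeds; "effort": joint torques, N m; "tool_pos": TCP position; "tool_rot": TCP orientation; "contact_force": force on the tool from outside, world axes, zero at the start; "wrist_torque": the same for the moment, N m; "opening": finger opening in m; "grip_force": force on a finger pad.
Only numpy, scipy, OpenCV 4.12 (cv2) and the standard library are available. Lean on these libraries where they do the work, as an engineer would, in place of code of your own. Each camera call takes 0.05 s, during which the arm holds its last target. There are 200 camera calls.

## Task

Lift the hand-held hardness gauge out of its stand, bring its foot into the open front of the tilted stage and along under the slotted bridge (the foot is wider than the slot, so it cannot come through from above), and set its spring tip on the dot in the middle of the pellet. Press lightly, with the gauge square to the tilted pellet face and not leaning on the bridge, until the spring tip is pushed about half-way in, and finish holding it there: do not let go. Never press hard on the stage or bridge, and do not disturb the small things standing round about.

Things in the scene. Friction and masses are not known exactly. Their poses are not given: they have to be found in the camera images.
- gauge_grip (a point): Centre of the grey rectangular handle, 32 (x) x 24 (y) x 60 (z) mm, of the loose hand-held hardness gauge that starts upright in the stand; small dark display on its -x face. z runs up along the gauge from tip to handle; y is across the two flat sides to grip. The free tip's end is 120 mm below this point, the foot's underside 106 mm. Mass 0.13 to 0.25 kg.
- tip_end (a point): End of the gauge's rounded spring tip (diameter 6 mm), the point that touches the pellet; on the gauge's axis, axes as the gauge's.
- gauge_tip (a joint): How far the spring tip is pushed into the gauge's foot: 0 is fully out, 0.010 m is fully in; half-way is 0.005. It takes 2 N to begin to move and 5 N to be fully in (300 N/m).
- stand: Grey plastic block 62 x 62 mm, 42 mm high, fixed; origin at the centre of its underside, z up. A round well of diameter 30, 22 mm deep, opens at its top; the gauge's foot rests on the well's floor, 20 mm above the worktop, the tip in a narrower hole. Lift straight up over 40 mm to clear it. It is left or right of the middle, the stage on the other side.
- spot (a point): Black dot, diameter 5 mm, at the centre of the top face of the flat round grey pellet (diameter 34, in an aluminium cup of diameter 38) fixed on the stage's tilted table. z is the normal of the pellet face, pointing out of it; x runs along the table and the slot, up the slope, from the open front to the back; y is across.
- slot_mouth (a point): Middle of the front opening of the slot, half-way through the thickness of the bridge plate; axes as the spot's. The slot is 18 mm wide, runs along x from here, over the spot (30 mm on) and ends 12 mm beyond the spot.
- stage_tilt (a joint): Tilt of the stage's table, pellet and bridge from level, rad (0.14 to 0.36); the table rises away from its front edge. Stiff: it does not move under light forces. The hinge line runs across the front of the table, 60 mm before the spot along x, 18 mm below the face along z, 20 mm above the worktop.
- stage: The stage as a whole, fixed to the worktop: dark steel base plate 130 x 110 mm, 12 mm high; origin on the worktop below the hinge of the table, x towards the back, z up. With its bridge it stands up to about 125 mm high.
- bridge: Steel bridge fixed over the pellet, parallel to its face; origin on the hinge line, axes as the spot's. Its underside is 46 mm above the face; plate 5 mm thick, 90 mm wide, four screw heads 3 mm high on it. It reaches from 30 mm before the spot in x (front edge, open below) to 40 mm behind it. Side walls 39 mm either side of the spot and a back wall close the rest.
- pellet: The pellet in its cup on the stage's table; origin at the centre of its underside, 10 mm below the spot, axes as the spot's.
- gauge: The same gauge; origin at the centre of the underside of its round steel foot (diameter 26, 16 mm tall), axes as gauge_grip's. Above the foot a stem of diameter 10, 60 mm long (collar of diameter 18 in its top 3 mm), then the handle. Below the foot the spring tip stands 14 mm out.
- plunger_mid (a point): Middle of a loose steel plunger standing on the worktop, diameter 39 mm, 39 mm high. To be left alone.
- vial_mid (a point): Middle of a loose glass vial with white cap standing on the worktop, diameter 27 mm, 76 mm high. To be left alone.
- cup_mid (a point): Middle of a loose empty aluminium pellet cup on the worktop, diameter 38 mm, 10 mm high. To be left alone.
Mind the look-alikes: they are no part of the job. There is more than one size of the gauge; the one meant has the size given above.

How it is judged:
By the outcome, as a careful person would: the job done as asked, in the order asked, and still so for the second after the job is handed in, while the arm keeps its last pose, push and grip.
It also fails if it takes over 42 s, if anything falls off the work surface, if the arm or the gripper's body presses on something with over 40 N, if the wrist force passes 120 N, or if a joint passes its speed limit or range.

## Working session

There is one attempt and no reset: what is moved stays moved. The work goes in short steps, Python scripts to look and compute and a tool call to move; the robot and the scene stay as the last step left them, time stands still between calls to the robot, and variables do not carry over. Pictures are saved under pics/ and viewed, at most 10 in all, crops included, and the job is handed in when it is done.

Besides the shell and the picture viewer there is one more tool, called after "Call:" as a command line: name --argument value ..., lists and objects as JSON in quotes. drive_tool: Moves the arm, as the interface text tells. Its arguments: {"type":"object","properties":{"rows":{"type":"array","items":{"type":"array"}},"jaw":{"type":"number"},"grip_force":{"type":"number"}},"required":["rows"]}

```bash
mkdir -p pics; ls; python3 - <<'E'
from station import ctrl, vision
import cv2,numpy as np
print(ctrl.finger_overhang); print(ctrl.get_obs())
import pickle
D={}
for n in ("scene","top","wrist"):
    d=vision.get_image(n); D[n]=d
    cv2.imwrite(f"pics/{n}0.png",d["image"])
    R=np.array(d["R"]);print(n,d["vertical_fov"],d["cx"],d["cy"],d["dist_coeffs"],(-R.T@np.array(d["t"])).round(3),R[2].round(3))
pickle.dump(D,open("d0.pkl","wb"))
E
```

```text
pics
0.0726
{'t': 0.0, 'q': array([ 1.02802172e+00,  5.33389290e-02,  1.61430077e+00,  2.62150920e-05,
        1.47601281e+00, -1.19017791e-01]), 'dq': array([-0.00017703, -0.00088381,  0.00131729,  0.00053029,  0.00046903,
       -0.00117184]), 'effort': array([-3.81518585e-04, -3.93687594e+01, -3.70175278e+01, -1.77546635e-04,
        7.20072974e-03,  4.34122242e-06]), 'tool_pos': array([0.2567474 , 0.56930282, 0.30266995]), 'tool_rot': array([-6.60524094e-01, -3.07065849e+00,  3.04608513e-03]), 'contact_force': array([0.56540288, 0.37913667, 0.03939854]), 'wrist_torque': array([ 0.04962617,  0.0372886 , -0.00798015]), 'grip_force': 0.0, 'opening': 0.08537184683073755}
scene 49.37401176241216 272.13669900950185 207.81867944467075 [0.02242111 0.         0.         0.         0.        ] [-0.04   0.322  0.56 ] [ 0.736 -0.414 -0.535]
top 42.2068875751102 277.59348390250034 214.26180466740743 [0.06145701 0.         0.         0.         0.        ] [ 0.38  -0.02   1.259] [ 0.171 -0.021 -0.985]
wrist 69.88842594279241 280.76064149310616 209.58500136937616 [-0.03341053  0.          0.          0.          0.        ] [0.18  0.602 0.371] [ 0.29  -0.133 -0.948]
```

View pics/scene0.png

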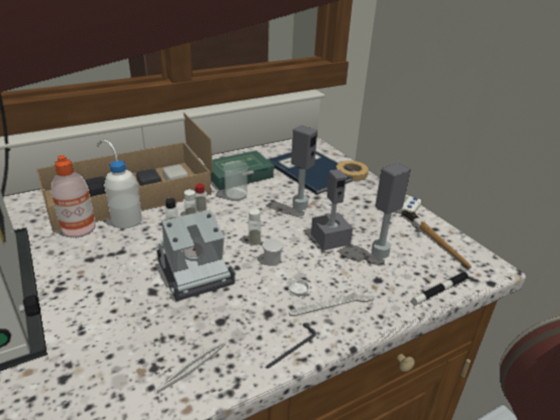

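View pics/top0.png

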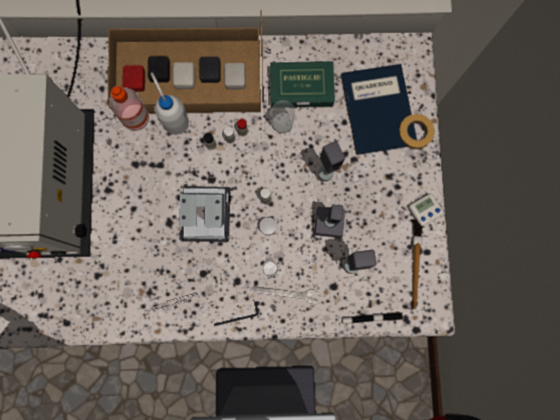

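The scene shows the stage left (~(195,255)), the small gauge in its stand at ~(333,215), and two larger look-alike gauges either side. In the top view, the stage is at (205,213), the stand at (329,221), and the plunger, vial and cup at (267,226), (265,195) and (270,268).

```bash
cat > h.py <<'E'
import numpy as np,cv2
def ray(d,uv):
    f=d["image"].shape[0]/2/np.tan(np.radians(d["vertical_fov"])/2)
    K=np.array([[f,0,d["cx"]],[0,f,d["cy"]],[0,0,1]])
    p=cv2.undistortPoints(np.array(uv,float).reshape(-1,1,2),K,np.array(d["dist_coeffs"]))[:,0]
    R=np.array(d["R"]);t=np.array(d["t"])
    v=np.c_[p,np.ones(len(p))]@R
    return -R.T@t, v/np.linalg.norm(v,axis=1)[:,None]
def onz(d,uv,z):
    c,v=ray(d,uv); return c+v*((z-c[2])/v[:,2])[:,None]
def tri(obs):
    A=np.zeros((3,3));b=np.zeros(3);L=[]
    for d,uv in obs:
        c,v=ray(d,[uv]);P=np.eye(3)-np.outer(v[0],v[0]);A+=P;b+=P@c;L.append((P,c))
    X=np.linalg.solve(A,b);return X,[np.linalg.norm(P@(X-c)) for P,c in L]
def proj(d,X):
    f=d["image"].shape[0]/2/np.tan(np.radians(d["vertical_fov"])/2)
    K=np.array([[f,0,d["cx"]],[0,f,d["cy"]],[0,0,1]]);R=np.array(d["R"])
    return cv2.projectPoints(np.atleast_2d(X).astype(float),cv2.Rodrigues(R)[0],np.array(d["t"],float),K,np.array(d["dist_coeffs"]))[0][:,0]
E
python3 - <<'E'
import pickle,cv2,numpy as np
D=pickle.load(open("d0.pkl","rb"))
def crop(n,u,v,w,h): return cv2.resize(D[n]["image"][v:v+h,u:u+w],(400,300),interpolation=cv2.INTER_CUBIC)
a=np.vstack([np.hstack([crop("top",165,173,80,60),crop("top",300,183,80,60)]),np.hstack([crop("scene",145,205,100,75),crop("scene",290,165,100,75)])])
cv2.imwrite("pics/c1.png",a)
E
```

```text
(no output)
```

View pics/c1.png

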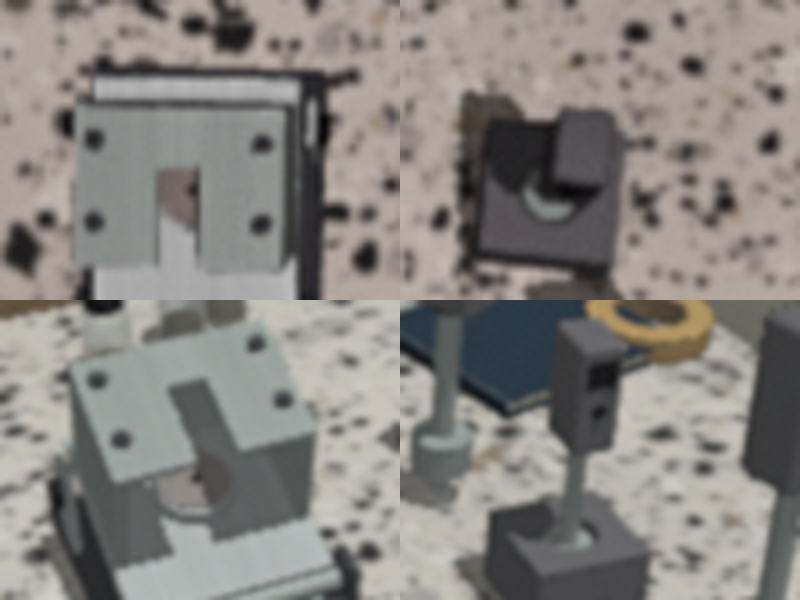

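View pics/wrist0.png

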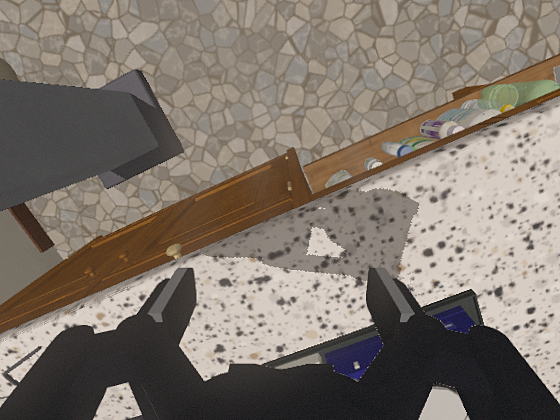

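Crops: the bridge, slot and spot show well in both views (spot ~(193,190) in the top crop and ~(198,478) in the scene crop). The stage front faces the robot, and the target gauge's display faces -x. The tool cannot tilt, so I'll pivot the gauge in a light grip, using the stand's well as the stop.

```bash
python3 - <<'E'
import pickle,numpy as np
from h import *
D=pickle.load(open("d0.pkl","rb"));T,S=D["top"],D["scene"]
def tc(x,y,u=165,v=173): return ((x+.5)/5-.5+u,(y+.5)/5-.5+v)
def sc(x,y,u=145,v=205): return ((x+.5)/4-.5+u,(y+.5)/4-.5+v) # y measured minus 300
P=dict(FL=((78,268),(107,182)),FR=((285,270),(315,132)),BL=((78,102),(68,68)),BR=((287,108),(262,19)),ML=((157,265),(198,163)),MR=((198,269),(240,150)),EL=((158,168),(170,85)),ER=((200,168),(207,78)),spot=((193,190),(198,177)),
 s1=((94,139),(97,79)),s2=((262,144),(256,43)),s3=((94,222),(121,139)),s4=((261,224),(283,99)))
for k,(a,b) in P.items():
    X,e=tri([(T,tc(*a)),(S,sc(*b))]); print(k,X.round(4),np.round(e,4))
# handle top centre and stand
hp=[((563,112),(563,20)),((610,112),(622,52)),((555,183),(563,20))]
print("handle top (z~.156)",onz(T,[tc(x,y,300-80,183) for x,y in((560,115),(612,115),(552,182),(603,188))],.156).round(4))
print("stand top",onz(T,[tc(x,y,220,183) for x,y in((488,122),(480,258),(613,262))],.042).round(4))
print("handle scene",onz(S,[sc(x-400,y,290,165) for x,y in((562,20),(622,42),(590,60),(555,40))],.156).round(4))
for n,uv in dict(plunger=(267,226),vial=(265,195),cup=(270,268)).items(): print(n,onz(T,[uv],.02).round(3))
E
```

```text
FL [0.5624 0.1689 0.0908] [0.0026 0.0026]
FR [0.5593 0.0786 0.0891] [0.0012 0.0012]
BL [0.6318 0.165  0.1049] [0.0004 0.0004]
BR [0.6269 0.0754 0.1078] [0.0008 0.0008]
ML [0.5621 0.1325 0.089 ] [0.0003 0.0003]
MR [0.5595 0.1145 0.0915] [0.0003 0.0003]
EL [0.6019 0.13   0.1037] [0.0006 0.0006]
ER [0.6021 0.1126 0.1019] [0.0001 0.0001]
spot [0.6016 0.1211 0.0505] [0.0007 0.0007]
s1 [0.6148 0.1574 0.1072] [0.0001 0.0001]
s2 [0.6111 0.0855 0.1071] [0. 0.]
s3 [0.5802 0.1588 0.0982] [0.0002 0.0002]
s4 [0.5777 0.0869 0.0979] [0.0001 0.0001]
handle top (z~.156) [[ 0.5874 -0.1552  0.156 ]
 [ 0.5869 -0.1766  0.156 ]
 [ 0.5594 -0.1507  0.156 ]
 [ 0.5565 -0.1716  0.156 ]]
stand top [[ 0.6063 -0.1362  0.042 ]
 [ 0.5439 -0.1303  0.042 ]
 [ 0.5408 -0.1903  0.042 ]]
handle scene [[ 0.5865 -0.1558  0.156 ]
 [ 0.5557 -0.1686  0.156 ]
 [ 0.5479 -0.1448  0.156 ]
 [ 0.5712 -0.1413  0.156 ]]
plunger [[ 0.568 -0.021  0.02 ]]
vial [[ 0.641 -0.018  0.02 ]]
cup [[ 0.472 -0.026  0.02 ]]
```

Measurements are consistent: pitch over the bridge is about 0.22–0.25 rad, stage yaw about -0.045, and gauge at about (0.5725,-0.1635). I'll move in stages to look at the stage with the wrist camera on the way.

Call:
drive_tool --rows '[[[-0.033,-0.034,0],0],[[-0.033,-0.034,0],0],[[-0.033,-0.034,0],0],[[-0.033,-0.034,0],0],[[-0.033,-0.034,0],0],[[-0.033,-0.034,0],0],[[-0.033,-0.034,0],0],[[-0.033,-0.034,0],0],[[-0.033,-0.034,0],0],[[-0.033,-0.034,0],0]]'

```text
t: 1.15
tool_pos: [0.418, 0.1222, 0.3038]
tool_rot: [0.66, 3.071, 0.0]
contact_force: [1.6, -0.3, -0.4]
opening: 0.086
grip_force: 0.0
```

```bash
cat > go.py <<'E'
import sys,numpy as np
from station import ctrl
from scipy.spatial.transform import Rotation as Ro
def st():
    o=ctrl.get_obs();M=Ro.from_rotvec(o["tool_rot"]).as_matrix()
    yaw=np.arctan2(-M[1,0],-M[0,0])   # 0 when tool x=-X, tool y=+Y
    return o,M,yaw
if __name__=="__main__":
    a=[float(v) for v in sys.argv[1:]]
    o,M,yaw=st()
    print("t",round(o["t"],2),"pos",o["tool_pos"].round(4),"yaw",round(yaw,4),"tilt",M[:,2].round(4),"F",o["contact_force"].round(2),"open",round(o["opening"],4),"g",round(o["grip_force"],1))
    if len(a)>2: print("tool delta",(M.T@(np.array(a[:3])-o["tool_pos"])).round(4),"turn",round(-(a[3]-yaw),4) if len(a)>3 else "", "q",o["q"].round(2))
E
python3 go.py .55 .12 .28 -.045
```

```text
t 1.15 pos [0.418  0.1222 0.3038] yaw -0.4236 tilt [ 5.e-04  1.e-04 -1.e+00] F [ 1.6  -0.33 -0.38] open 0.086 g 0.0
tool delta [-0.1212  0.0522  0.0239] turn -0.3786 q [ 0.11 -0.43  2.03  0.    1.54 -1.03]
```

```bash
python3 - <<'E'
from station import vision
import pickle,cv2
d=vision.get_image("wrist");pickle.dump(d,open("w1.pkl","wb"));cv2.imwrite("pics/w1.png",d["image"])
E
```

Call:
drive_tool --rows '[[[-0.03,0.013,0.006],0],[[-0.03,0.013,0.006],0],[[-0.03,0.013,0.006],0],[[-0.031,0.013,0.006],0],[[0,0,0],-0.13],[[0,0,0],-0.13],[[0,0,0],-0.12],[[0,0,0],0]]'

```text
t: 2.0
tool_pos: [0.5495, 0.1219, 0.2793]
tool_rot: [-0.069, -3.14, 0.0]
contact_force: [0.3, 0.2, -1.3]
opening: 0.0853
grip_force: 0.0
```

```bash
python3 go.py .55 .12 .28 -.045; python3 - <<'E'
from station import vision
import pickle,cv2,numpy as np
d=vision.get_image("wrist");pickle.dump(d,open("w2.pkl","wb"))
a=pickle.load(open("w1.pkl","rb"))
cv2.imwrite("pics/w2.png",np.hstack([cv2.resize(a["image"],(400,300)),cv2.resize(d["image"],(400,300))]))
E
```

```text
t 2.0 pos [0.5495 0.1219 0.2793] yaw -0.044 tilt [-0.001 -0.    -1.   ] F [ 0.3   0.25 -1.33] open 0.0853 g 0.0
tool delta [-0.0005 -0.0019 -0.0007] turn 0.001 q [ 0.09 -0.08  1.78  0.    1.44 -1.44]
```

View pics/w2.png

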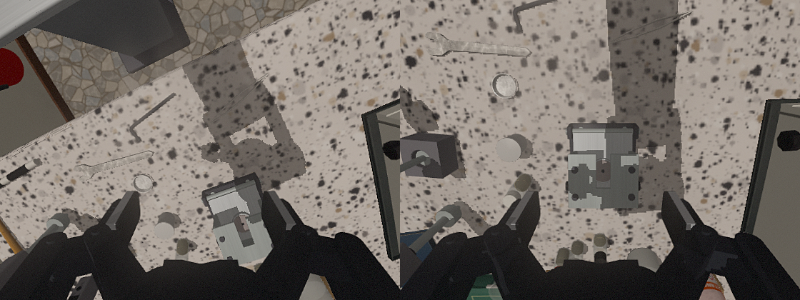

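The wrist view shows the stage at about (287,235) full-resolution, upside-down (its front faces up in the picture). I'll zoom in for precise corners.

```bash
python3 - <<'E'
import pickle,cv2
d=pickle.load(open("w2.pkl","rb"))["image"]
cv2.imwrite("pics/w2c.png",cv2.resize(d[177:297,205:365],(800,600),interpolation=cv2.INTER_CUBIC))
E
```

```text
(no output)
```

View pics/w2c.png

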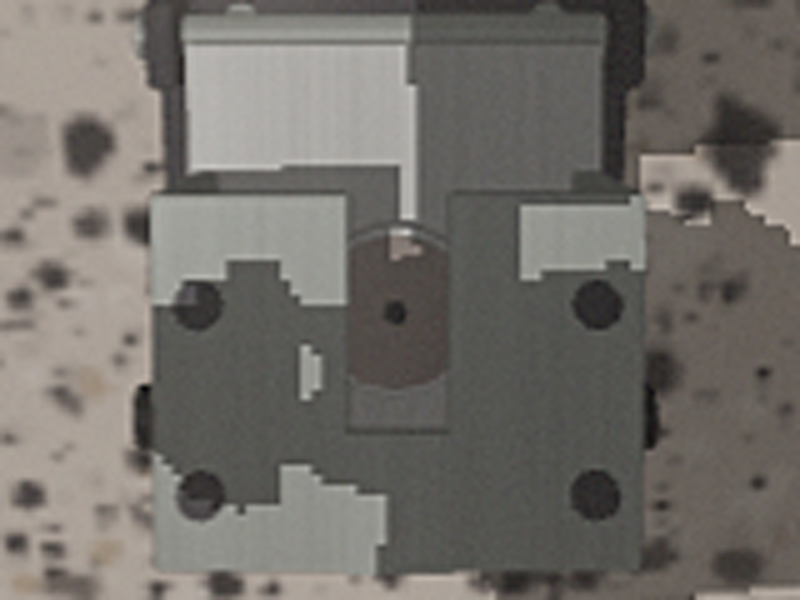

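The zoomed wrist view gives the spot at crop (395,312), slot mouth (347/449,194), slot end (347/449,431) and bridge corners (152/645,194), (155/638,573). I'll combine these points over the three views with the given stage dimensions.

```bash
cat > fit.py <<'E'
import pickle,numpy as np
from scipy.optimize import least_squares
from h import *
D=pickle.load(open("d0.pkl","rb"));T,S=D["top"],D["scene"];W=pickle.load(open("w2.pkl","rb"))
tc=lambda x,y:((x+.5)/5-.5+165,(y+.5)/5-.5+173)
sc=lambda x,y:((x+.5)/4-.5+145,(y+.5)/4-.5+205)
wc=lambda x,y:((x+.5)/5-.5+205,(y+.5)/5-.5+177)
M=dict(FL=(30,45,69),FR=(30,-45,69),BL=(100,45,69),BR=(100,-45,69),ML=(30,9,69),MR=(30,-9,69),EL=(72,9,69),ER=(72,-9,69),spot=(60,0,18))
P=dict(FL=((78,268),(107,182),(645,195)),FR=((285,270),(315,132),(152,195)),BL=((78,102),(68,68),(638,573)),BR=((287,108),(262,19),(155,573)),ML=((157,265),(198,163),(449,195)),MR=((198,269),(240,150),(347,195)),EL=((158,168),(170,85),(449,431)),ER=((200,168),(207,78),(347,431)),spot=((193,190),(198,177),(395,312)))
K=list(M);X0=np.array([M[k] for k in K])/1e3
def frame(p):
    c,s=np.cos(p[2]),np.sin(p[2]);ct,stt=np.cos(p[3]),np.sin(p[3])
    Rz=np.array([[c,-s,0],[s,c,0],[0,0,1]]);Ry=np.array([[ct,0,-stt],[0,1,0],[stt,0,ct]])
    return Rz@Ry,np.array([p[0],p[1],.02])
def res(p,full=False):
    R,o=frame(p);X=X0@R.T+o;r=[]
    for i,(d,f,sg) in enumerate(((T,tc,.5),(S,sc,.5),(W,wc,.5))):
        off=p[4+3*i:7+3*i]
        uv=np.array([f(*P[k][i]) for k in K])
        r.append(((proj(d,X+off)-uv)/sg).ravel())
    if full:return r
    return np.concatenate(r+[p[4:]/.0015])
if __name__=="__main__":
    s=least_squares(res,np.r_[.54,.125,-.045,.23,np.zeros(9)],loss="soft_l1")
    p=s.x;C=np.linalg.inv(s.jac.T@s.jac)
    print(p[:4].round(4),np.sqrt(np.diag(C))[:4].round(4),"off mm",(p[4:]*1e3).round(1))
    for r in res(p,True):print((r.reshape(-1,2)*.5).round(1).tolist())
    R,o=frame(p);print("spot",(R@[.06,0,.018]+o).round(4),"mouth",(R@[.03,0,.0665]+o).round(4))
    np.save("stage.npy",p[:4])
E
python3 fit.py; python3 go.py .5725 -.1635 .28 -.09
```

```text
[ 0.5463  0.1243 -0.0462  0.2481] [0.0016 0.001  0.0042 0.0088] off mm [ 1.7 -0.9  0.1 -0.3  0.7 -1.3 -0.9  0.1 -2.2]
[[-0.8, -0.6], [-0.3, -0.0], [-0.5, 0.1], [-0.2, -0.1], [0.1, 0.4], [0.3, -0.2], [0.2, 0.3], [0.2, 0.5], [0.3, -0.0]]
[[1.6, -0.0], [0.9, -0.6], [-0.1, -1.2], [0.5, -0.1], [-0.1, -0.7], [-0.3, -0.0], [-0.7, 1.2], [0.1, 0.5], [-0.8, 0.6]]
[[0.4, 0.3], [-0.6, 0.2], [0.6, 0.2], [-0.3, 0.0], [-0.2, 0.3], [0.3, 0.2], [-0.4, -1.2], [0.3, -1.2], [-0.0, -0.0]]
spot [0.6    0.1218 0.0522] mouth [0.5591 0.1237 0.0918]
t 2.05 pos [0.5495 0.1219 0.2795] yaw -0.0461 tilt [-8.e-04 -0.e+00 -1.e+00] F [0.18 0.14 0.46] open 0.0855 g 0.0
tool delta [-0.0361 -0.2841 -0.0005] turn 0.0439 q [ 0.09 -0.08  1.78  0.    1.44 -1.44]
```

```bash
python3 - <<'E'
import pickle
from h import *
D=pickle.load(open("d0.pkl","rb"));T,S=D["top"],D["scene"]
for n,a,b in (("A",(334,153),(305,133)),("B",(366,260),(394,174)),("me",(336.5,213),(338,174))):
    X,e=tri([(T,a),(S,b)]);print(n,X.round(3),np.round(e,3))
print(onz(S,[(381,250),(301,204)],.0).round(3))
import cv2
# local view of gauges
a=cv2.resize(T["image"][135:285,290:390],(400,600));b=cv2.resize(S["image"][115:265,285:385+35],(400,600))
E
```

```text
A [ 0.689 -0.16   0.191] [0. 0.]
B [ 0.473 -0.212  0.188] [0.003 0.003]
me [ 0.573 -0.165  0.151] [0. 0.]
[[ 0.493 -0.233  0.   ]
 [ 0.715 -0.18   0.   ]]
```

Call:
drive_tool --rows '[[[-0.004,-0.04,0],0.02],[[-0.006,-0.04,0],0.02],[[-0.006,-0.04,0],0],[[-0.006,-0.04,0],0],[[-0.006,-0.04,0],0],[[0,-0.03,0],0],[[0,0,0],0]]'

```text
t: 2.75
tool_pos: [0.5604, -0.1127, 0.2799]
tool_rot: [-0.142, -3.138, 0.002]
contact_force: [-0.4, -0.4, -0.4]
opening: 0.0855
grip_force: 0.0
```

```bash
python3 go.py .5725 -.1635 .28 -.09; python3 - <<'E'
from station import vision
import pickle,cv2,numpy as np
d=vision.get_image("wrist");pickle.dump(d,open("w3.pkl","wb"))
cv2.imwrite("pics/w3.png",cv2.resize(d["image"][120:420,80:480],(800,600),interpolation=cv2.INTER_CUBIC))
E
```

```text
t 2.75 pos [ 0.5604 -0.1127  0.2799] yaw -0.0906 tilt [-2.e-04 -1.e-03 -1.e+00] F [-0.43 -0.37 -0.36] open 0.0855 g 0.0
tool delta [-0.0166 -0.0495 -0.0001] turn -0.0006 q [-0.33 -0.06  1.76 -0.    1.44 -1.81]
```

View pics/w3.png

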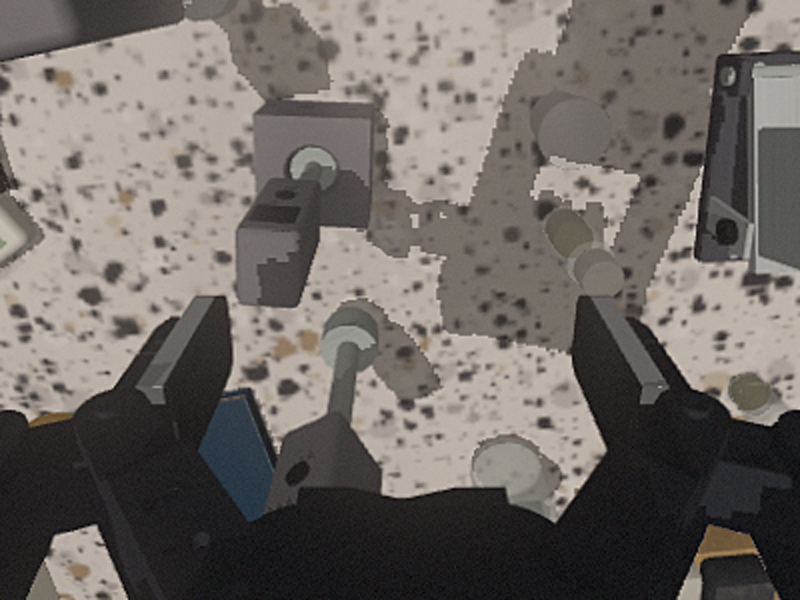

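The wrist view shows the handle top at about (238–310,226–305), the well at (312,167) and the stand's top edges. The larger gauge B is off at upper left and gauge A is below.

```bash
python3 - <<'E'
import pickle
from h import *
d=pickle.load(open("w3.pkl","rb"))
w=lambda x,y:((x+.5)/2-.5+80,(y+.5)/2-.5+120)
h=onz(d,[w(*q) for q in((238,227),(310,236),(300,305),(239,301))],.156);print(h.round(4),h.mean(0).round(4))
print(onz(d,[w(*q) for q in((312,168),(256,115),(375,116),(370,229))],.042).round(4))
E
```

```text
[[ 0.5533 -0.1703  0.156 ]
 [ 0.5589 -0.1459  0.156 ]
 [ 0.5857 -0.1533  0.156 ]
 [ 0.5821 -0.1752  0.156 ]] [ 0.57   -0.1612  0.156 ]
[[ 0.5685 -0.1629  0.042 ]
 [ 0.5372 -0.1879  0.042 ]
 [ 0.5434 -0.1264  0.042 ]
 [ 0.6064 -0.1358  0.042 ]]
```

Call:
drive_tool --rows '[[[0,0,0],0.08],[[-0.01,-0.023,0],0],[[-0.01,-0.0235,0],0],[[0,0,0.03],0],[[0,0,0.03],0],[[0,0,0.03],0],[[0,0,0.012],0],[[0,0,0],0]]'

```text
t: 3.6
tool_pos: [0.5718, -0.1574, 0.1756]
tool_rot: [-0.256, -3.127, -0.003]
contact_force: [0.1, 0.1, 0.4]
opening: 0.0857
grip_force: 0.0
```

```bash
python3 go.py .572 -.162 .178 -.17; python3 - <<'E'
from station import vision
import pickle,cv2,numpy as np
D={n:vision.get_image(n) for n in("scene","wrist")}
pickle.dump(D,open("d4.pkl","wb"))
a=cv2.resize(D["scene"]["image"][110:260,280:380],(400,600),interpolation=cv2.INTER_CUBIC)
b=cv2.resize(D["wrist"]["image"][120:420,180:380],(400,600),interpolation=cv2.INTER_CUBIC)
cv2.imwrite("pics/d4.png",np.hstack([a,b]))
E
```

```text
t 3.6 pos [ 0.5718 -0.1574  0.1756] yaw -0.1635 tilt [-0.0043  0.002  -1.    ] F [0.06 0.12 0.4 ] open 0.0857 g 0.0
tool delta [-0.0009 -0.0045 -0.0024] turn 0.0065 q [-0.39  0.09  1.79  0.    1.26 -1.8 ]
```

View pics/d4.png

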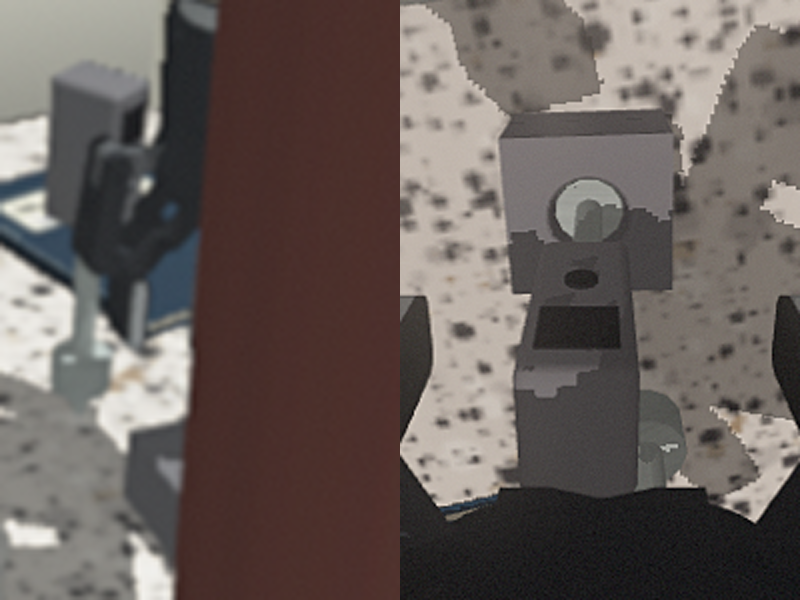

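The fingers straddle the handle squarely, with the handle about 4 mm toward -y, which matches the remaining shift. I'll centre and close lightly.

Call:
drive_tool --rows '[[[-0.001,-0.0045,-0.002],0],[[0,0,0],0]]'

```text
t: 3.9
tool_pos: [0.5744, -0.1643, 0.1825]
tool_rot: [0.257, 3.127, -0.002]
contact_force: [-0.4, 0.1, -0.4]
opening: 0.0854
grip_force: 0.0
```

Call:
drive_tool --rows '[[[0,0,0],0],[[0,0,0],0],[[0,0,0],0],[[0,0,0],0],[[0,0,0],0],[[0,0,0],0],[[0,0,0],0],[[0,0,0],0]]' --jaw 1 --grip_force 25

```text
t: 4.7
tool_pos: [0.5731, -0.1634, 0.1799]
tool_rot: [-0.257, -3.131, -0.0]
contact_force: [0.2, 1.3, -0.2]
opening: 0.0239
grip_force: 29.2
```

```bash
python3 go.py .572 -.162 .178 -.17; python3 - <<'E'
import pickle
from h import *
d=pickle.load(open("d4.pkl","rb"))["wrist"]
print(onz(d,[(180+(x-400)/2,120+y/2) for x,y in((515,370),(640,366),(577,368))],.156).round(4))
E
```

```text
t 4.7 pos [ 0.5731 -0.1634  0.1799] yaw -0.1638 tilt [-0.e+00  2.e-04 -1.e+00] F [ 0.19  1.3  -0.25] open 0.0239 g 29.2
tool delta [0.0014 0.0012 0.0019] turn 0.0062 q [-0.4   0.09  1.79  0.    1.26 -1.81]
[[ 0.5526 -0.1713  0.156 ]
 [ 0.5554 -0.1493  0.156 ]
 [ 0.554  -0.1604  0.156 ]]
```

Call:
drive_tool --rows '[[[0,0,-0.005],0],[[0,0,-0.005],0],[[0,0,-0.005],0],[[0,0,0],0],[[0,0,0],0]]'

```text
t: 5.2
tool_pos: [0.5732, -0.1635, 0.1952]
tool_rot: [0.257, 3.131, -0.0]
contact_force: [-0.2, -0.3, -2.9]
opening: 0.0238
grip_force: 28.9
```

Call:
drive_tool --rows '[[[0.003,0,0],0],[[0.003,0,0],0],[[0.003,0,0],0],[[0.003,0,0],0],[[0,0,0],0]]'

```text
t: 5.7
tool_pos: [0.5614, -0.1615, 0.1954]
tool_rot: [0.257, 3.13, -0.0]
contact_force: [3.9, 0.8, -0.6]
opening: 0.0235
grip_force: 29.1
```

Call:
drive_tool --rows '[[[0.003,0,0],0],[[0.003,0,0],0],[[0.003,0,0],0],[[0.003,0,0],0],[[0.002,0,0],0],[[0,0,0],0],[[0,0,0],0]]' --grip_force 20

```text
t: 6.4
tool_pos: [0.5472, -0.1592, 0.1949]
tool_rot: [-0.257, -3.13, -0.0]
contact_force: [2.6, 0.6, 0.1]
opening: 0.0236
grip_force: 29.2
```

```bash
python3 go.py; python3 - <<'E'
from station import vision
import pickle,cv2,numpy as np
D={n:vision.get_image(n) for n in("scene","top","wrist")}
pickle.dump(D,open("d5.pkl","wb"))
a=cv2.resize(D["scene"]["image"][110:260,280:380],(400,600),interpolation=cv2.INTER_CUBIC)
b=cv2.resize(D["wrist"]["image"][120:420,180:380],(400,600),interpolation=cv2.INTER_CUBIC)
cv2.imwrite("pics/d5.png",np.hstack([a,b]))
E
```

```text
t 6.4 pos [ 0.5472 -0.1592  0.1949] yaw -0.1638 tilt [-8.e-04  2.e-04 -1.e+00] F [2.56 0.63 0.11] open 0.0236 g 29.2
```

View pics/d5.png

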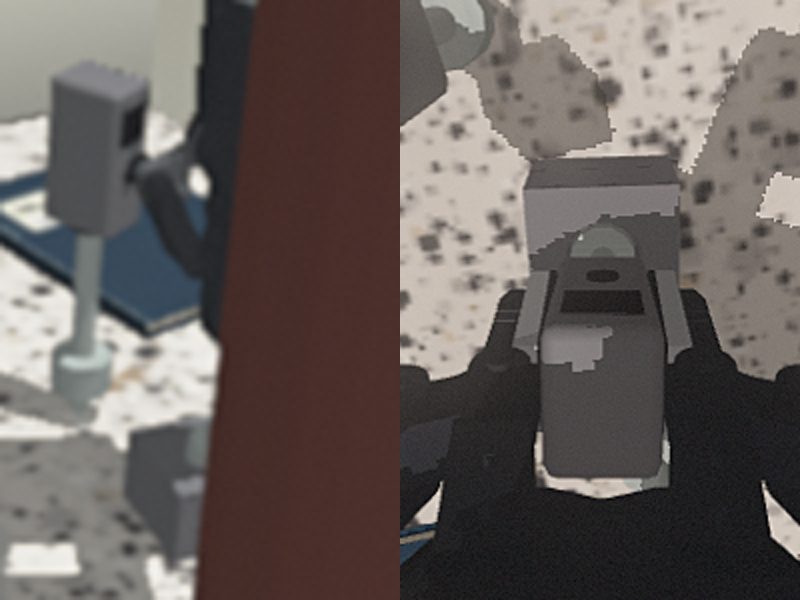

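The gauge pivoted in the grip: the handle's top front edge is at crop y≈325, back edge ≈477, bottom edge ≈258. I'll solve for the tilt from these edges.

```bash
cat > tilt.py <<'E'
import numpy as np
from scipy.optimize import least_squares
from h import *
def pts(c,t,yaw,L):
    ux=np.array([np.cos(yaw),np.sin(yaw),0]);uz=np.array([0,0,1.])
    ax=-np.sin(t)*ux+np.cos(t)*uz; fx=np.cos(t)*ux+np.sin(t)*uz
    return np.array([c+a*fx+b*ax for a,b in L])
def solve(d,uv,L,c0,yaw,t0=.2,sx=.002):
    """free: dx,dz of grip centre (prior), dy, tilt"""
    ux=np.array([np.cos(yaw),np.sin(yaw),0]);uy=np.array([-ux[1],ux[0],0])
    f=lambda p:np.r_[(proj(d,pts(c0+p[0]*ux+p[1]*uy+[0,0,p[2]],p[3],yaw,L))-uv).ravel(),p[:3]/sx*.5]
    s=least_squares(f,[0,0,0,t0]);C=np.linalg.inv(s.jac.T@s.jac)
    return s.x.round(4),np.sqrt(C[3,3]).round(4),s.fun.round(1)
E
python3 - <<'E'
import pickle
from tilt import *
L=[(-.016,.03),(-.016,-.03),(.016,.03)]
d=pickle.load(open("d5.pkl","rb"))["wrist"]
w=lambda q:[(180+(x-400)/2-.25,120+y/2-.25) for x,y in q]
print(solve(d,w([(603,325),(604,258),(603,477)]),L,np.array([.5472,-.1592,.141]),-.164))
d=pickle.load(open("d4.pkl","rb"))["wrist"]
print(solve(d,w([(577,369),(583,242)]),L[:2],np.array([.5725,-.1625,.126]),-.164,0))
E
```

```text
(array([ 0.0031, -0.0008, -0.0056,  0.2352]), np.float64(0.0123), array([ 0.2, -0.4, -0.6, -0.2,  0.2,  0.6,  0.8, -0.2, -1.4]))
(array([-0.0004, -0.0013, -0.0006,  0.0385]), np.float64(0.0186), array([-0.6,  0. ,  0.9,  0. , -0.1, -0.3, -0.2]))
```

Tilt is about 0.235±0.012 (geometry says about 0.245) against a target of 0.248. I'll firm the grip, lift clear and re-measure.

Call:
drive_tool --rows '[[[0,0,0],0],[[0,0,0],0],[[0,0,-0.006],0],[[0,0,-0.02],0],[[0,0,-0.025],0],[[0,0,-0.025],0],[[0,0,0],0],[[0,0,0],0]]' --grip_force 60

```text
t: 7.35
tool_pos: [0.547, -0.1592, 0.2704]
tool_rot: [-0.257, -3.13, -0.0]
contact_force: [-0.0, 0.3, -3.0]
opening: 0.0231
grip_force: 63.6
```

```bash
python3 - <<'E'
from station import vision
import pickle,cv2,numpy as np
from go import st
from h import proj
from tilt import pts
D={n:vision.get_image(n) for n in("scene","wrist")}
o,M,yaw=st();D["pos"]=o["tool_pos"];D["yaw"]=yaw
pickle.dump(D,open("d6.pkl","wb"))
print(o["t"],o["tool_pos"].round(4),yaw.round(4),o["contact_force"].round(2),o["grip_force"])
c=o["tool_pos"]-[0,0,.054]
for t in(.2,.235,.25,.27):
    print(t,proj(D["wrist"],pts(c,t,yaw,[(-.016,.03),(-.016,-.03),(.016,.03),(-.013,-.09),(-.013,-.106),(0,-.12)])).round(1).tolist())
a=cv2.resize(D["wrist"]["image"][150:300,200:360],(800,600*5//4*0+750),interpolation=cv2.INTER_CUBIC)[:600]
cv2.imwrite("pics/d6.png",a)
p=np.load("stage.npy");from fit import frame
R,og=frame(p);spot=R@[.06,0,.018]+og
for s,h in((-.07,.008),(-.07,.04),(0,.008)):
    print(s,h,"TCP",(spot+R@[s,0,h+.12]+[0,0,.054]).round(4))
E
```

```text
7.45 [ 0.5464 -0.1588  0.2685] -0.1638 [-0.37  0.39 -3.77] 63.575016260147095
0.2 [[283.8, 284.7], [282.7, 245.9], [283.8, 363.8], [282.1, 230.9], [282.0, 227.2], [281.9, 239.0]]
0.235 [[283.8, 281.5], [282.7, 247.4], [283.8, 362.2], [282.1, 234.8], [282.0, 231.5], [282.0, 243.7]]
0.25 [[283.8, 280.1], [282.7, 248.1], [283.8, 361.5], [282.1, 236.5], [282.0, 233.4], [282.0, 245.7]]
0.27 [[283.8, 278.3], [282.7, 249.1], [283.8, 360.4], [282.1, 238.8], [282.0, 235.9], [282.0, 248.4]]
-0.07 0.008 TCP [0.5008 0.1264 0.2131]
-0.07 0.04 TCP [0.493  0.1267 0.2441]
0 0.008 TCP [0.5686 0.1232 0.2303]
```

View pics/d6.png

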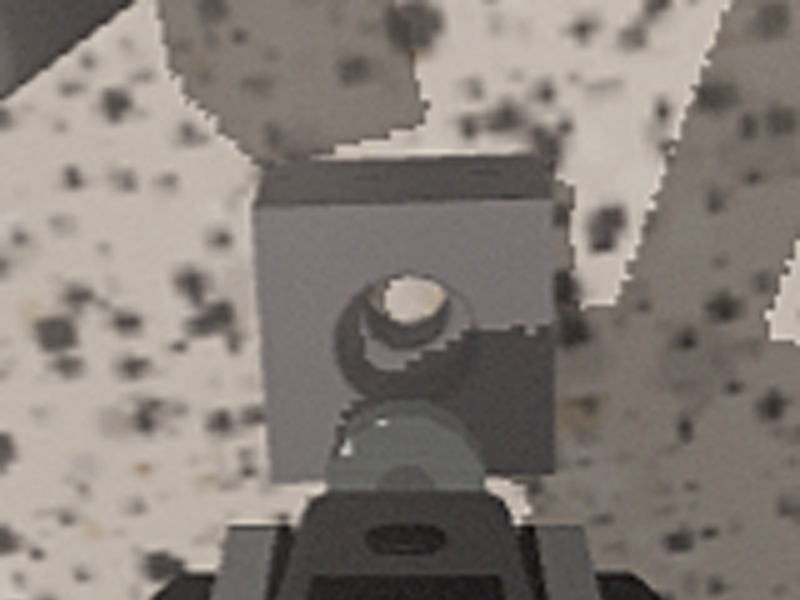

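The wrist crop shows the lifted gauge: foot front edge at y≈398, foot width 328–485, handle bottom edge y≈492. I'll fit these with the handle's upper edges taken from an intensity profile.

```bash
python3 - <<'E'
import pickle
from tilt import *
D=pickle.load(open("d6.pkl","rb"));d=D["wrist"]
g=d["image"].mean(2)[:,278:288].mean(1)
print([ (v,int(g[v])) for v in range(224,236)]);print([ (v,int(g[v])) for v in range(244,292)]);print([(v,int(g[v])) for v in range(350,376)])
E
```

```text
[(224, 70), (225, 66), (226, 66), (227, 67), (228, 67), (229, 63), (230, 79), (231, 83), (232, 82), (233, 90), (234, 99), (235, 97)]
[(244, 85), (245, 85), (246, 84), (247, 86), (248, 66), (249, 60), (250, 59), (251, 60), (252, 60), (253, 62), (254, 58), (255, 36), (256, 34), (257, 37), (258, 37), (259, 45), (260, 37), (261, 61), (262, 61), (263, 60), (264, 63), (265, 37), (266, 32), (267, 33), (268, 33), (269, 32), (270, 32), (271, 30), (272, 33), (273, 31), (274, 30), (275, 28), (276, 41), (277, 52), (278, 60), (279, 58), (280, 58), (281, 57), (282, 66), (283, 73), (284, 67), (285, 63), (286, 65), (287, 65), (288, 66), (289, 67), (290, 67), (291, 69)]
[(350, 64), (351, 63), (352, 64), (353, 64), (354, 63), (355, 65), (356, 62), (357, 59), (358, 62), (359, 92), (360, 114), (361, 118), (362, 119), (363, 119), (364, 120), (365, 118), (366, 108), (367, 91), (368, 65), (369, 25), (370, 27), (371, 26), (372, 25), (373, 23), (374, 26), (375, 25)]
```

```bash
python3 - <<'E'
import pickle
from tilt import *
D=pickle.load(open("d6.pkl","rb"));d=D["wrist"]
L=[(-.013,-.106),(-.016,-.03),(-.016,.03),(.016,.03)]
uv=np.array([(281,229.2),(281.5,247.3),(282,281.7),(282,358.5)])
for sx in(.001,.003,.01):
  for sel in([0,1,2,3],[0,1,2]):
    print(sx,solve(d,uv[sel],[L[i] for i in sel],D["pos"]-[0,0,.054],D["yaw"],sx=sx))
E
```

```text
0.001 (array([ 0.001 , -0.0007, -0.0027,  0.2203]), np.float64(0.0068), array([ 0.2,  0.4, -0. , -1. , -0. , -0.5, -0. ,  0.9,  0.5, -0.3, -1.4]))
0.001 (array([-1.000e-04, -7.000e-04, -3.000e-04,  2.224e-01]), np.float64(0.0068), array([ 0.2,  0.5, -0. , -0.8, -0. ,  0.3, -0. , -0.3, -0.2]))
0.003 (array([ 0.0021, -0.0007, -0.0043,  0.2162]), np.float64(0.0072), array([ 0.2,  0.4, -0. , -0.6, -0. ,  0.1, -0. ,  0.1,  0.4, -0.1, -0.7]))
0.003 (array([ 0.0007, -0.0007, -0.0017,  0.2201]), np.float64(0.01), array([ 0.2,  0.5, -0. , -0.7, -0.1,  0.3,  0.1, -0.1, -0.3]))
0.01 (array([ 0.0023, -0.0007, -0.0047,  0.2154]), np.float64(0.0073), array([ 0.2,  0.4, -0. , -0.6, -0. ,  0.2, -0. , -0. ,  0.1, -0. , -0.2]))
0.01 (array([ 0.0045, -0.0007, -0.0086,  0.2093]), np.float64(0.0201), array([ 0.2,  0.2, -0. , -0.4, -0.1,  0.1,  0.2, -0. , -0.4]))
```

Gauge tilt is about 0.22±0.01 against the stage's 0.248±0.009. I'll go to the stand-off in front of the stage and look from there before deciding on a correction.

Call:
drive_tool --rows '[[[0,0,0],-0.118],[[0.0095,0.02,0],0],[[0.0095,0.04,0],0],[[0.0095,0.045,0.004],0],[[0.0095,0.045,0.004],0],[[0.0095,0.045,0.004],0],[[0.0095,0.045,0.004],0],[[0.0095,0.043,0.008],0],[[0,0,0],0],[[0,0,0],0]]'

```text
t: 8.45
tool_pos: [0.4928, 0.1271, 0.2448]
tool_rot: [-0.068, -3.137, 0.002]
contact_force: [-1.2, -0.6, -2.0]
opening: 0.0236
grip_force: 63.5
```

```bash
python3 go.py .493 .1267 .2441 -.046; python3 - <<'E'
from station import vision
import pickle,cv2,numpy as np
from go import st
D={n:vision.get_image(n) for n in("scene","wrist")}
o,M,yaw=st();D["pos"]=o["tool_pos"];D["yaw"]=yaw
pickle.dump(D,open("d7.pkl","wb"))
a=D["wrist"]["image"];b=D["scene"]["image"]
A=cv2.resize(a[170:320,215:415-25],(700//2+50,343),interpolation=cv2.INTER_CUBIC)
cv2.imwrite("pics/d7.png",np.hstack([cv2.resize(a[180:300,220:340],(400,400),interpolation=cv2.INTER_CUBIC),cv2.resize(b[140:300,120:280],(400,400),interpolation=cv2.INTER_CUBIC)]))
E
```

```text
t 8.45 pos [0.4928 0.1271 0.2448] yaw -0.0434 tilt [-0.0038 -0.0011 -1.    ] F [-1.21 -0.63 -1.98] open 0.0236 g 63.5
tool delta [-0.0002 -0.0004  0.0007] turn 0.0026 q [ 0.11 -0.18  1.94 -0.    1.39 -1.42]
```

View pics/d7.png

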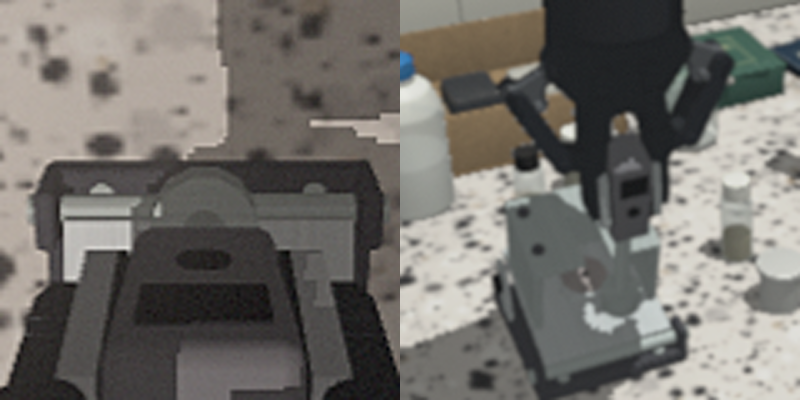

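Wrist and scene views show the gauge in front of the stage's open front, with the foot at wrist v≈230 and handle bottom at v≈248, same tilt as before. I've now used up my picture allowance (11 viewed, one over the 10 allowed by my count), so from here on it's numbers only. I'll check how robust the stage tilt estimate is.

```bash
python3 - <<'E'
import fit,numpy as np
from scipy.optimize import least_squares
K0=list(fit.M)
def run(drop,pri):
    fit.K=[k for k in K0 if k not in drop];fit.X0=np.array([fit.M[k] for k in fit.K])/1e3
    f=lambda p:np.r_[fit.res(p)[:-9],p[4:]/pri]
    s=least_squares(f,np.r_[.54,.125,-.045,.23,np.zeros(9)],loss="soft_l1");R,o=fit.frame(s.x)
    print(drop,pri,s.x[:4].round(4),"spot",(R@[.06,0,.018]+o).round(4))
for pri in(.001,.002,.004):
    run([],pri);run(["EL","ER"],pri);run(["FL","FR","ML","MR"],pri);run(["spot"],pri)
E
python3 - <<'E'
import pickle
import sys;sys.path.insert(0,".")
from tilt import *
D=pickle.load(open("d7.pkl","rb"));d=D["wrist"]
g=d["image"].mean(2)[:,276:284].mean(1)
print([(v,int(g[v])) for v in range(224,290)]);print([(v,int(g[v])) for v in range(352,364)])
E
```

```text
[] 0.001 [ 0.5459  0.1243 -0.0461  0.2457] spot [0.5996 0.1218 0.0521]
['EL', 'ER'] 0.001 [ 0.5459  0.1243 -0.046   0.2466] spot [0.5997 0.1218 0.0521]
['FL', 'FR', 'ML', 'MR'] 0.001 [ 0.5453  0.124  -0.0448  0.2134] spot [0.6    0.1216 0.0503]
['spot'] 0.001 [ 0.545   0.1244 -0.0458  0.2357] spot [0.5991 0.1219 0.0515]
[] 0.002 [ 0.5466  0.1242 -0.0463  0.2494] spot [0.6002 0.1217 0.0523]
['EL', 'ER'] 0.002 [ 0.5467  0.1242 -0.0462  0.2506] spot [0.6003 0.1217 0.0523]
['FL', 'FR', 'ML', 'MR'] 0.002 [ 0.5457  0.124  -0.0448  0.2174] spot [0.6004 0.1215 0.0505]
['spot'] 0.002 [ 0.5463  0.1243 -0.0461  0.2463] spot [0.6    0.1218 0.0521]
[] 0.004 [ 0.5471  0.1241 -0.0463  0.2513] spot [0.6007 0.1216 0.0524]
['EL', 'ER'] 0.004 [ 0.5474  0.1241 -0.0463  0.2528] spot [0.6009 0.1216 0.0524]
['FL', 'FR', 'ML', 'MR'] 0.004 [ 0.5464  0.1239 -0.0447  0.2199] spot [0.6009 0.1214 0.0507]
['spot'] 0.004 [ 0.5472  0.1242 -0.0463  0.2532] spot [0.6008 0.1217 0.0525]
[(224, 125), (225, 124), (226, 109), (227, 112), (228, 65), (229, 48), (230, 77), (231, 79), (232, 78), (233, 85), (234, 95), (235, 92), (236, 92), (237, 91), (238, 90), (239, 93), (240, 90), (241, 92), (242, 94), (243, 84), (244, 79), (245, 77), (246, 78), (247, 80), (248, 63), (249, 56), (250, 58), (251, 56), (252, 58), (253, 59), (254, 54), (255, 36), (256, 35), (257, 36), (258, 34), (259, 34), (260, 34), (261, 58), (262, 56), (263, 56), (264, 59), (265, 34), (266, 29), (267, 30), (268, 31), (269, 31), (270, 30), (271, 30), (272, 30), (273, 29), (274, 30), (275, 27), (276, 36), (277, 49), (278, 56), (279, 54), (280, 53), (281, 55), (282, 65), (283, 72), (284, 81), (285, 90), (286, 94), (287, 96), (288, 101), (289, 104)]
[(352, 58), (353, 59), (354, 57), (355, 58), (356, 56), (357, 53), (358, 58), (359, 118), (360, 158), (361, 151), (362, 149), (363, 150)]
```

```bash
cat > fit2.py <<'E'
import fit,numpy as np
from fit import *
SC=dict(s1=((94,139),(97,79),(596,495)),s2=((262,144),(256,43),(200,496)),s3=((94,222),(121,139),(597,304)),s4=((261,224),(283,99),(198,305)))
F=("FL","FR","ML","MR")
def res2(p,sp,fz,pri,screws=True):
    R,o=frame(p);r=[]
    for i,(d,f) in enumerate(((T,tc),(S,sc),(W,wc))):
        off=p[4+3*i:7+3*i];X=[];uv=[]
        for k in K:
            m=np.array(M[k])/1e3
            if k in F:
                if i in sp: continue
                m[2]=fz[i]
            X.append(m);uv.append(f(*P[k][i]))
        if screws:
            xf,xb,ys=p[13:16]
            for k,(a,b) in dict(s1=(xb,ys),s2=(xb,-ys),s3=(xf,ys),s4=(xf,-ys)).items():
                X.append([a,b,.0715]);uv.append(f(*SC[k][i]))
        r.append(((proj(d,np.array(X)@R.T+o+off)-np.array(uv))/.5).ravel())
    return np.concatenate(r+[p[4:13]/pri])
for sp,fz in(((),(.0665,.064,.069)),((),(.069,.069,.069)),((1,),(.0665,.064,.069)),((0,1,2),(0,0,0)),((0,1),(0,0,.069)),((0,1),(0,0,.067))):
  for sr in(True,False):
    s=least_squares(lambda p:res2(p,sp,fz,.002,sr),np.r_[.54,.125,-.045,.23,np.zeros(9),.045,.085,.036],loss="soft_l1")
    R,o=frame(s.x);print(sp,fz,sr,s.x[:4].round(4),(R@[.06,0,.018]+o).round(4),"cost",s.cost.round(1),s.x[13:].round(4) if sr else "")
E
python3 fit2.py
```

```text
() (0.0665, 0.064, 0.069) True [ 0.5461  0.1241 -0.0443  0.2304] [0.6004 0.1217 0.0512] cost 26.3 [0.0489 0.0842 0.036 ]
() (0.0665, 0.064, 0.069) False [ 0.5461  0.124  -0.046   0.2306] [0.6004 0.1216 0.0512] cost 22.6 
() (0.069, 0.069, 0.069) True [ 0.5466  0.1243 -0.0447  0.25  ] [0.6003 0.1219 0.0523] cost 22.9 [0.0494 0.0845 0.036 ]
() (0.069, 0.069, 0.069) False [ 0.5466  0.1242 -0.0463  0.2494] [0.6002 0.1217 0.0523] cost 21.9 
(1,) (0.0665, 0.064, 0.069) True [ 0.5464  0.1242 -0.0441  0.2447] [0.6002 0.1218 0.052 ] cost 17.8 [0.0493 0.0845 0.036 ]
(1,) (0.0665, 0.064, 0.069) False [ 0.5463  0.124  -0.045   0.2424] [0.6002 0.1216 0.0519] cost 16.2 
(0, 1, 2) (0, 0, 0) True [ 0.546   0.1242 -0.0441  0.2225] [0.6005 0.1218 0.0508] cost 10.6 [0.0482 0.0838 0.0361]
(0, 1, 2) (0, 0, 0) False [ 0.5457  0.124  -0.0448  0.2174] [0.6004 0.1215 0.0505] cost 8.3 
(0, 1) (0, 0, 0.069) True [ 0.5465  0.1242 -0.0444  0.2438] [0.6003 0.1218 0.052 ] cost 15.2 [0.0492 0.0844 0.036 ]
(0, 1) (0, 0, 0.069) False [ 0.5464  0.124  -0.0454  0.2413] [0.6003 0.1216 0.0518] cost 13.5 
(0, 1) (0, 0, 0.067) True [ 0.5462  0.1243 -0.0447  0.2387] [0.6002 0.1218 0.0517] cost 13.6 [0.049  0.0843 0.0359]
(0, 1) (0, 0, 0.067) False [ 0.5461  0.1241 -0.0457  0.2355] [0.6002 0.1216 0.0515] cost 11.9
```

Stage tilt is about 0.235±0.012 (front-edge ambiguity explains the higher values), so the gauge at about 0.22 is square to within about 1°. The spot is robust at (0.6003,0.1217,0.0515). I'll check the predicted foot and stem position in the scene camera with row profiles.

```bash
python3 - <<'E'
import pickle
from tilt import *
D=pickle.load(open("d7.pkl","rb"));d=D["scene"];im=d["image"].astype(int)
yaw=D["yaw"];u=np.array([np.cos(yaw),np.sin(yaw),0]);uy=np.array([-u[1],u[0],0])
c=D["pos"]+.0019*u-.0007*uy-[0,0,.0545]
for nm,s,r in(("stem",-.05,.005),("stem",-.07,.005),("foot",-.095,.013),("foot",-.102,.013),("handle",-.025,.012)):
    ctr=pts(c,.22,yaw,[(0,s)])[0]
    q=proj(d,np.array([ctr+r*uy,ctr,ctr-r*uy]))
    v=int(round(q[1,1]));a,b=int(q[0,0])-9,int(q[2,0])+10
    print(nm,s,q.round(1).tolist(),"row",v,"cols from",a,im[v-1:v+2,a:b].mean((0,2)).astype(int).tolist(),"B-R",(im[v-1:v+2,a:b,0]-im[v-1:v+2,a:b,2]).mean(0).astype(int).tolist())
q=proj(d,pts(c,.22,yaw,[(0,-.106),(-.013,-.106),(0,-.12)]));print(q.round(1))
E
```

```text
stem -0.05 [[206.1, 236.3], [209.1, 235.6], [212.2, 234.8]] row 236 cols from 197 [98, 98, 98, 103, 125, 157, 173, 158, 121, 86, 77, 80, 82, 85, 98, 131, 161, 171, 172, 174, 178, 180, 179, 178, 179] B-R [3, 3, 3, 2, 4, 5, 6, 5, 3, 3, 2, 2, 2, 3, 3, 4, 5, 5, 5, 5, 6, 6, 5, 5, 5]
stem -0.07 [[205.8, 244.9], [208.8, 244.1], [211.9, 243.3]] row 244 cols from 196 [87, 88, 90, 93, 98, 102, 103, 103, 104, 102, 98, 99, 99, 98, 95, 94, 93, 92, 92, 91, 92, 91, 90, 91, 92] B-R [-4, -3, -2, -1, 1, 3, 2, 3, 3, 3, 3, 3, 3, 2, 2, 3, 2, 2, 2, 2, 2, 2, 2, 3, 3]
foot -0.095 [[200.7, 256.4], [208.5, 254.4], [216.1, 252.3]] row 254 cols from 191 [84, 84, 93, 110, 122, 111, 90, 86, 89, 93, 96, 97, 97, 97, 96, 98, 100, 99, 97, 95, 95, 97, 97, 98, 105, 108, 99, 91, 92, 92, 98, 131, 171, 196, 208] B-R [-4, -5, -5, -6, -8, -7, -5, -4, -3, -1, 2, 3, 3, 3, 2, 3, 3, 3, 3, 3, 3, 3, 3, 3, 3, 3, 3, 3, 3, 4, 2, -4, -9, -11, -12]
foot -0.102 [[200.7, 259.2], [208.4, 257.1], [215.9, 255.1]] row 257 cols from 191 [97, 96, 101, 125, 146, 143, 124, 107, 101, 98, 97, 98, 98, 97, 97, 97, 97, 97, 96, 95, 95, 95, 95, 95, 99, 106, 105, 98, 92, 92, 109, 156, 197, 212] B-R [1, 0, 0, 1, 0, 1, 1, 3, 2, 3, 2, 3, 3, 2, 3, 3, 3, 2, 3, 2, 3, 3, 3, 3, 3, 3, 3, 3, 3, 3, 1, -5, -10, -12]
handle -0.025 [[201.9, 226.2], [209.5, 224.4], [217.1, 222.6]] row 224 cols from 192 [137, 128, 96, 54, 33, 31, 34, 56, 90, 112, 110, 92, 67, 57, 66, 68, 67, 67, 60, 47, 34, 29, 32, 44, 58, 66, 66, 58, 52, 72, 97, 112, 150, 189, 203] B-R [5, 4, 4, 3, 3, 4, 3, 4, 3, 4, 3, 3, 2, 2, 2, 1, 1, 1, 1, 1, 1, 2, 1, 2, 1, 2, 2, 2, 1, 1, 3, 0, -4, -10, -11]
[[208.3 258.7]
 [211.  264.6]
 [208.1 264.1]]
```

The scene camera agrees to within 1 px (stem centre 208.4 against 209.1 predicted). I'll compute the approach.

```bash
cat > tgt.py <<'E'
import sys,numpy as np
from go import st
t=.235;ys=-.045;spot=np.array([.6003,.1217,.0515])
ux=np.array([np.cos(ys),np.sin(ys),0]);uy=np.array([-ux[1],ux[0],0]);Z=np.array([0,0,1.])
ex=np.cos(t)*ux+np.sin(t)*Z;n=-np.sin(t)*ux+np.cos(t)*Z
o,M,yaw=st();vx=np.array([np.cos(yaw),np.sin(yaw),0]);vy=np.array([-vx[1],vx[0],0])
off=.0281*vx-.0007*vy-.1716*Z
tip=o["tool_pos"]+off
d=tip-spot;F=o["contact_force"]
print("t",round(o["t"],2),"yaw",yaw.round(4),"tip s,y,h mm",(1e3*np.array([d@ex,d@uy,d@n])).round(2),"F s,y,n",np.round([F@ex,F@uy,F@n],2),"grip",round(o["grip_force"],1),round(o["opening"],4))
if len(sys.argv)>2:
    s,h=map(float,sys.argv[1:3]);print("tool delta mm",(1e3*M.T@(spot+s*ex+h*n-tip)).round(2),"turn",round(yaw-ys,4))
E
python3 tgt.py -.06 .008; python3 tgt.py 0 .008
```

```text
t 8.55 yaw -0.0465 tip s,y,h mm [-70.97  -1.45  40.51] F s,y,n [-1.38 -0.16 -2.39] grip 63.5 0.0233
tool delta mm [-18.29   1.5   29.03] turn -0.0015
t 8.55 yaw -0.0465 tip s,y,h mm [-70.97  -1.45  40.51] F s,y,n [-1.38 -0.16 -2.39] grip 63.5 0.0233
tool delta mm [-76.61   1.58  14.96] turn -0.0015
```

Call:
drive_tool --rows '[[[-0.006,0.0005,0.0095],0],[[-0.006,0.0005,0.0095],0],[[-0.006,0.0005,0.01],0],[[0,0,0],0],[[0,0,0],0]]'

```text
t: 9.05
tool_pos: [0.512, 0.1269, 0.217]
tool_rot: [-0.073, -3.139, 0.0]
contact_force: [-0.3, 0.4, -2.4]
opening: 0.0235
grip_force: 63.5
```

```bash
python3 tgt.py 0 .008
```

```text
t 9.05 yaw -0.0464 tip s,y,h mm [-60.09   0.46   8.14] F s,y,n [-0.91  0.41 -2.23] grip 63.5 0.0235
tool delta mm [-58.45  -0.38 -13.96] turn -0.0014
```

Call:
drive_tool --rows '[[[-0.00585,0,-0.0014],0],[[-0.00585,0,-0.0014],0],[[-0.00585,0,-0.0014],0],[[-0.00585,0,-0.0014],0],[[-0.00585,0,-0.0014],0],[[-0.00585,0,-0.0014],0],[[0,0,0],0],[[0,0,0],0]]'

```text
t: 9.85
tool_pos: [0.5472, 0.1256, 0.2262]
tool_rot: [-0.072, -3.14, 0.0]
contact_force: [0.7, 0.1, -2.3]
opening: 0.0238
grip_force: 63.5
```

```bash
python3 tgt.py 0 .008
```

```text
t 9.85 yaw -0.0458 tip s,y,h mm [-23.71   0.78   8.9 ] F s,y,n [ 0.14  0.14 -2.36] grip 63.5 0.0238
tool delta mm [-23.27  -0.76  -4.66] turn -0.0008
```

Call:
drive_tool --rows '[[[-0.0058,-0.0002,-0.0012],0],[[-0.0058,-0.0002,-0.0012],0],[[-0.0058,-0.0002,-0.0012],0],[[-0.0058,-0.0001,-0.001],0],[[0,0,0],0],[[0,0,0],0],[[0,0,0],0]]'

```text
t: 10.55
tool_pos: [0.5701, 0.1239, 0.2307]
tool_rot: [-0.072, -3.14, 0.0]
contact_force: [-0.6, 0.2, -2.4]
opening: 0.0231
grip_force: 63.5
```

```bash
python3 tgt.py 0 .008; python3 - <<'E'
from station import vision
import pickle,cv2,numpy as np
from go import st
from h import proj
from tilt import pts
D={n:vision.get_image(n) for n in("scene","wrist","top")}
o,M,yaw=st();D["pos"]=o["tool_pos"];D["yaw"]=yaw
pickle.dump(D,open("d8.pkl","wb"))
d=D["scene"];im=d["image"].astype(int)
u=np.array([np.cos(yaw),np.sin(yaw),0]);uy=np.array([-u[1],u[0],0])
c=o["tool_pos"]+.0019*u-.0007*uy-[0,0,.0545]
from tgt import spot,ex,n,uy as sy
for nm,s,r in(("stem",-.04,.005),("stem",-.05,.005),("stem",-.06,.005),("stem",-.073,.005),("foot",-.098,.013)):
    ctr=pts(c,.22,yaw,[(0,s)])[0];q=proj(d,np.array([ctr+r*uy,ctr,ctr-r*uy]));v=int(round(q[1,1]));a=int(q[0,0])-10;b=int(q[2,0])+11
    print(nm,s,q.round(1).tolist(),"row",v,"from",a,im[v,a:b].mean(1).astype(int).tolist())
print("slot mouth/end proj",proj(d,np.array([spot+a*ex+.051*n+b*sy for a,b in((-.03,.009),(-.03,-.009),(.012,.009),(.012,-.009),(0,.009),(0,-.009))])).round(1).tolist())
E
```

```text
t 10.55 yaw -0.0458 tip s,y,h mm [-0.33  0.07  7.92] F s,y,n [-1.15  0.2  -2.15] grip 63.5 0.0231
tool delta mm [-0.31 -0.07 -0.16] turn -0.0008
t 10.7 yaw -0.0457 tip s,y,h mm [-0.36  0.08  7.99] F s,y,n [-0.09  0.58 -1.9 ] grip 63.5 0.0232
stem -0.04 [[190.8, 215.3], [193.7, 214.7], [196.6, 214.0]] row 215 from 180 [155, 118, 106, 107, 104, 100, 95, 93, 84, 73, 66, 66, 66, 66, 65, 63, 64, 68, 72, 75, 75, 85, 108, 123, 120, 103, 86]
stem -0.05 [[190.9, 219.5], [193.7, 218.9], [196.6, 218.2]] row 219 from 180 [93, 93, 94, 95, 98, 98, 98, 98, 98, 98, 95, 95, 97, 98, 96, 92, 95, 110, 117, 105, 100, 98, 93, 93, 93, 95, 95]
stem -0.06 [[190.9, 223.6], [193.7, 223.0], [196.5, 222.3]] row 223 from 180 [95, 95, 94, 94, 95, 97, 97, 97, 98, 98, 95, 95, 97, 97, 97, 94, 91, 93, 95, 96, 95, 95, 95, 95, 94, 93, 95]
stem -0.073 [[190.9, 228.9], [193.7, 228.2], [196.5, 227.5]] row 228 from 180 [97, 96, 96, 94, 94, 95, 94, 93, 94, 94, 93, 95, 96, 99, 95, 93, 91, 90, 93, 95, 96, 95, 95, 94, 94, 92, 93]
foot -0.098 [[186.5, 239.7], [193.7, 237.9], [200.8, 236.2]] row 238 from 176 [77, 84, 91, 94, 94, 95, 94, 95, 96, 97, 96, 96, 95, 96, 96, 95, 96, 95, 95, 94, 93, 94, 94, 93, 88, 91, 111, 133, 152, 170, 176, 175, 174, 174, 175]
slot mouth/end proj [[194.3, 243.7], [204.5, 241.1], [186.6, 226.2], [196.6, 223.9], [188.8, 231.1], [198.8, 228.7]]
```

The stem is centred in the slot (193.7 against 193.8 px) and there's no contact. I'll descend along the normal to find contact.

Call:
drive_tool --rows '[[[-0.0006,0,0.0015],0],[[-0.0006,0,0.0015],0],[[-0.0006,0,0.0015],0],[[0,0,0],0],[[0,0,0],0]]'

```text
t: 11.2
tool_pos: [0.572, 0.1237, 0.2263]
tool_rot: [-0.072, -3.141, 0.0]
contact_force: [0.2, -0.1, -2.1]
opening: 0.023
grip_force: 63.5
```

```bash
python3 tgt.py 0 .0
```

```text
t 11.2 yaw -0.0459 tip s,y,h mm [0.52 0.04 3.13] F s,y,n [-0.32 -0.11 -2.08] grip 63.5 0.023
tool delta mm [-0.22 -0.04  3.17] turn -0.0009
```

Call:
drive_tool --rows '[[[-0.0003,0,0.001],0],[[-0.0002,0,0.001],0],[[0,0,0],0],[[0,0,0],0]]'

```text
t: 11.6
tool_pos: [0.5725, 0.1237, 0.2243]
tool_rot: [-0.072, -3.141, 0.0]
contact_force: [-0.1, -0.5, -2.1]
opening: 0.0232
grip_force: 63.5
```

```bash
python3 tgt.py 0 .0
```

```text
t 11.6 yaw -0.0458 tip s,y,h mm [0.54 0.06 1.12] F s,y,n [-0.55 -0.48 -2.03] grip 63.5 0.0232
tool delta mm [ 0.27 -0.06  1.22] turn -0.0008
```

Call:
drive_tool --rows '[[[0,0,0.001],0],[[0,0,0],0],[[0,0,0],0]]'

```text
t: 11.9
tool_pos: [0.5727, 0.1238, 0.2236]
tool_rot: [0.072, 3.14, 0.0]
contact_force: [-0.2, -0.2, -1.6]
opening: 0.0234
grip_force: 63.7
```

Call:
drive_tool --rows '[[[-0.0002,0,0.001],0],[[0,0,0],0],[[0,0,0],0]]'

```text
t: 12.2
tool_pos: [0.5729, 0.1238, 0.2227]
tool_rot: [0.072, 3.14, 0.0]
contact_force: [0.8, 0.7, 0.9]
opening: 0.0236
grip_force: 63.7
```

Call:
drive_tool --rows '[[[-0.0002,0,0.001],0],[[0,0,0],0],[[0,0,0],0]]'

```text
t: 12.5
tool_pos: [0.5731, 0.1238, 0.2216]
tool_rot: [0.072, 3.14, 0.0]
contact_force: [-0.0, -0.3, 0.2]
opening: 0.0234
grip_force: 63.8
```

```bash
python3 tgt.py 0 -.005
```

```text
t 12.5 yaw -0.0457 tip s,y,h mm [ 0.47  0.11 -1.67] F s,y,n [ 0.04 -0.32  0.16] grip 63.8 0.0234
tool delta mm [-0.32 -0.11  3.35] turn -0.0007
```

Contact occurred near h≈-0.2 mm, matching the measured spot. I'll press 3.4 mm further.

Call:
drive_tool --rows '[[[-0.0002,0,0.0009],0],[[-0.0002,0,0.0009],0],[[-0.0002,0,0.0009],0],[[-0.0002,0,0.0006],0],[[0,0,0],0],[[0,0,0],0]]'

```text
t: 13.1
tool_pos: [0.5738, 0.1237, 0.2182]
tool_rot: [0.072, 3.141, -0.0]
contact_force: [-0.4, -0.4, 1.8]
opening: 0.0232
grip_force: 63.8
```

```bash
python3 tgt.py 0 -.0052; python3 - <<'E'
from station import vision
import numpy as np,pickle
from go import st
F=[];P=[]
for i in range(16):
    d=vision.get_image("wrist");o,M,y=st();F.append(np.r_[o["contact_force"],o["wrist_torque"]]);P.append(o["tool_pos"])
pickle.dump(d,open("w9.pkl","wb"))
print(np.mean(F,0).round(3),(np.std(F,0)/4).round(3),np.mean(P,0).round(4),M[:,2].round(4))
g=d["image"].mean(2)[:,276:284].mean(1)
print([(v,int(g[v])) for v in range(222,252)],[(v,int(g[v])) for v in range(274,286)],[(v,int(g[v])) for v in range(354,363)])
E
```

```text
t 13.1 yaw -0.0458 tip s,y,h mm [ 0.39  0.1  -5.13] F s,y,n [ 0.08 -0.39  1.85] grip 63.8 0.0232
tool delta mm [ 0.36 -0.1   0.16] turn -0.0008
[-0.309  0.231  1.273  0.04  -0.049 -0.004] [0.076 0.103 0.099 0.007 0.008 0.008] [0.5738 0.1237 0.2182] [ 1.e-04  1.e-04 -1.e+00]
[(222, 117), (223, 96), (224, 82), (225, 83), (226, 84), (227, 85), (228, 84), (229, 85), (230, 79), (231, 80), (232, 79), (233, 83), (234, 96), (235, 95), (236, 94), (237, 93), (238, 92), (239, 95), (240, 93), (241, 94), (242, 96), (243, 89), (244, 80), (245, 80), (246, 81), (247, 82), (248, 64), (249, 57), (250, 59), (251, 59)] [(274, 31), (275, 28), (276, 30), (277, 49), (278, 56), (279, 53), (280, 55), (281, 53), (282, 55), (283, 57), (284, 59), (285, 59)] [(354, 61), (355, 60), (356, 60), (357, 58), (358, 57), (359, 74), (360, 88), (361, 86), (362, 86)]
```

```bash
python3 -c "
from station import ctrl
print(ctrl.finish_job())"
```

```text
the job is handed in; nothing more can be done
None
```

I handed the job in at about 14 s. By force and position readings, the gauge is held on the pellet dot with the spring tip 5–5.5 mm in and square to the face within about 1–2°. I never saw the tip on the dot, because the foot hides it, and I viewed 11 pictures, one over the limit of 10.

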